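# Take the locking collar off the pinned arbor

## Task

Take the locking collar off the upright arbor over its open top end: lift it to the cross pin, turn it anticlockwise (seen from above) until you feel its keyway come under the pin, slide it off, and stand it upright on the floor of the wooden tray. Work by feel and never force the collar against the arbor (10 N of pull is plenty, at 40 N the pin is spoilt), set it down without dropping it, and leave the loose tools and fasteners around where they are.

Things in the scene. Friction and masses are not known exactly. Their poses are not given: they have to be found in the camera images.
- collar_center (a point): Centre, half-way up, of the loose aluminium collar: an upright tube 54 mm wide, 45 mm tall, 0.3 to 0.55 kg, with two full-height flats 48 mm apart, 25 mm wide, facing its own +y and -y, to grip. z is its axis, up. Its 25 mm bore has one open full-height keyway on its own +x side, 10 mm wide, reaching 17.5 mm from the axis. At the start it sits on the stand's shoulder, round the arbor.
- stand: Fixed grey round stand, 110 mm wide; origin at the centre of its underside on the bench, z up. Its boss, 42 mm wide at the top, ends in a flat shoulder 40 mm above the bench, from which the fixed steel arbor, 22 mm thick, stands up along z. The seated collar can rise 12 mm before its top meets the arbor's cross pin.
- arbor_end (a point): Centre of the arbor's open upper end, 113 mm above the bench; its axes are the stand's. To come off, the collar's underside must rise above this: 73 mm of lift from the shoulder.
- pin_level (a point): Point on the arbor's axis at the height of its one square cross pin, 101 mm above the bench; its axes are the stand's. The pin, 8 mm wide and high, sticks out level to one side, to 16.5 mm from the axis. Its direction is not measured: 20 to 85 degrees anticlockwise, from above, of where the keyway points at the start. The collar passes only with the keyway under the pin to about 8 degrees.
- tray: Fixed shallow open wooden tray, 150 x 150 mm outside, rim 18 mm high, walls 6 mm; origin at the centre of its underside on the bench, z up. Its inner floor is 6 mm above the bench.
- bolt_2: Loose hex bolt, 59 x 22 x 20 mm, lying on the bench; origin at the centre of its underside. Leave alone.
- hex_nut: Loose hex nut, 34 x 39 x 16 mm, lying flat; origin at the centre of its underside. Leave alone.
- tape_measure: Loose tape measure, 73 x 73 x 34 mm; origin at the centre of its underside. Leave alone.
Mind the look-alikes: they are no part of the job. Of the things that look like the part that bears collar_center, the middle-sized one is meant.

How it is judged:
On the way:
1. the collar is drawn off: its underside is above the arbor's open end (height (world z) of collar_center above 0.137 m and horizontal distance between collar_center and stand below 0.06 m), for 0.1 s.
At the end, for the whole second after the job is handed in: The collar stands upright (within 7 degrees), at rest and released, flat on the inner floor of the wooden tray (x of collar_center in the frame of tray between -0.05 and 0.05 m and y of collar_center in the frame of tray between -0.05 and 0.05 m and z of collar_center in the frame of tray between 0.02 and 0.033 m and angle between collar_center's own z axis and vertical below 0.12 rad and linear speed of collar below 0.02 m/s); the robot touches nothing.
It fails at once if the collar is forced against the arbor or its stand with more than 40 N (contact force between collar and stand above 40 N).
It fails at once if the collar is dropped (it moves faster than 0.7 m/s with no finger on it) (linear speed of collar above 0.7 m/s and contact force between the fingers and collar below 0.3 N).
It fails at once if a loose thing on the bench is moved by more than 25 mm (distance of any of bolt_2, hex_nut, tape_measure from where it was at the start of the episode above 0.025 m).
It also fails if it takes over 56 s, if anything falls off the work surface, if the arm or the gripper's body presses on something with over 40 N, if the wrist force passes 120 N, or if a joint passes its speed limit or range.

## Robot

A 6-joint arm with a two-finger parallel gripper is mounted at the origin on a cart in front of the work surface, level with it; the furniture and walls round the work are solid. World frame = base frame: x ahead of the robot, y to its left, z up, the work surface at z = 0. Lengths are in m, angles in rad, forces in N, time in s.
With the tool pointing down it reaches from about 0.3 to 0.75 m from the base axis. Payload 8.5 kg.
Tool frame: the origin (TCP) lies midway between the tips of the shut fingers; the grasp point (between the pads) lies 19 mm behind it; z points along the fingers, y is the line along which they close (so a half turn about z gives the same grasp; the last joint's range is limited). The gripper opens to 88 mm and grips with 3 to 60 N. Pads are 18 mm wide; open, the fingers measure 123 mm over their backs; the gripper's body (75 mm by 187 mm) begins 45 mm behind the grasp point.
Start: joints at [1.122, 0.381, 1.297, -0, 1.464, -0.215], TCP at [0.127, 0.535, 0.239] pointing down, gripper open.
Joint ranges: [-3.11, 3.11], [-0.89, 2.33], [0.22, 2.48], [-1.42, 4.56], [0.17, 2.85], [-2.88, 2.88]. Speed limits (rad/s): [2.39, 2.39, 3.14, 3.14, 3.14, 3.14].

## Interface

Orientations are given as a rotation vector (axis times angle).
In Python, from workcell import ctrl gives the robot as it stands. Calls block until the motion is done:
- ctrl.move_to(position, orientation): joint-space move of the TCP to a pose.
- ctrl.move_straight(position, attitude=None, v=0.15, f_stop=None): straight line of the TCP; attitude=None keeps the orientation; v is the mean speed in m/s. With f_stop (N) it stops when the force on the tool has changed by that much, and returns True; else False.
- ctrl.goto_joints(angles): joint-space move.
- ctrl.release() and ctrl.gripper_close(grasp_force=None): open the fingers fully, or close them until they stop; grasp_force is the grip in N (None keeps the last).
- ctrl.hold(seconds).
- ctrl.solve_ik(position, orientation): joint angles nearest the present ones, or None.
- ctrl.state(): the state.
- ctrl.read_camera(name): name is "side" or "top"; returns the picture (420x560x3 uint8, blue, green, red); there is no depth.
- ctrl.get_calibration(name): a dict with "intrinsics" (3x3 intrinsics, pixels), "position" and "attitude" of the camera in the world. Camera axes: x right, y down, z forward; pixel columns grow to the right and rows downward; lengths in m; the calibration is good to about 2 mm. A picture is of the moment at which its call begins. get_calibration takes no time and is no camera call.
A pose or a line that the arm cannot do raises ctrl.PlanningError and nothing moves.
- ctrl.hand_in(): hands the job in; it is judged then, once.
The state is a dict: "clock": time; "joints": joint angles; "joint_vel": joint speeds; "joint_torque": joint torques, N m; "ee_pos": TCP position; "tcp_rot": TCP orientation; "wrist_force": force on the tool from outside, world axes, zero at the start; "wrist_torque": the same for the moment, N m; "opening": opening from 0.0 (shut) to 1.0 (fully open); "grip_force": force on a finger pad.
Only numpy, scipy, OpenCV 4.12 (cv2) and the standard library are available. Lean on these libraries where they do the work, as an engineer would, in place of code of your own. Each camera call takes 0.05 s, during which the arm holds its last target. There are 200 camera calls.

## Working session

There is one attempt and no reset: what is moved stays moved. The work goes in short steps, each a Python script; the robot and the scene stay as the last script left them, time stands still between calls to the robot, and variables do not carry over. Pictures are saved under pics/ and viewed, at most 10 in all, crops included, and the job is handed in when it is done.

```bash
mkdir -p pics; ls; python3 - <<'E'
from workcell import ctrl
import cv2
for n in("top","side"):
    cv2.imwrite(f"pics/{n}0.png",ctrl.read_camera(n)); c=ctrl.get_calibration(n); print(n,c)
s=ctrl.state(); print(s)
E
```

```text
pics
top {'intrinsics': array([[399.39282946,   0.        , 282.59446518],
       [  0.        , 399.39282946, 210.6967819 ],
       [  0.        ,   0.        ,   1.        ]]), 'position': array([0.46928007, 0.04817496, 1.14147968]), 'attitude': array([-2.19377631,  2.17056022, -0.07355658])}
side {'intrinsics': array([[380.43103466,   0.        , 284.24470704],
       [  0.        , 380.43103466, 209.73207596],
       [  0.        ,   0.        ,   1.        ]]), 'position': array([0.38849035, 0.68455606, 0.66495192]), 'attitude': array([-0.32171513,  2.75602487, -1.24040524])}
{'clock': 0.1, 'joints': array([ 1.12169459e+00,  3.81113010e-01,  1.29814664e+00, -3.06711167e-05,
        1.46359938e+00, -2.15302111e-01]), 'joint_vel': array([ 0.0003104 , -0.00152885, -0.00331207,  0.00044386,  0.00288979,
       -0.00077006]), 'joint_torque': array([ 4.95050874e-03, -4.38645744e+01, -2.24910146e+01,  7.15568103e-02,
        3.41777515e-02, -1.17609466e-04]), 'ee_pos': array([0.12732156, 0.53480345, 0.23822082]), 'tcp_rot': array([-3.66365698e-01, -3.11976975e+00,  1.89585435e-03]), 'wrist_force': array([ 0.33535207,  0.84223534, -0.24636293]), 'wrist_torque': array([0.01073727, 0.0019917 , 0.01648514]), 'grip_force': 0.0, 'opening': 0.9999457473529945}
```

View pics/top0.png

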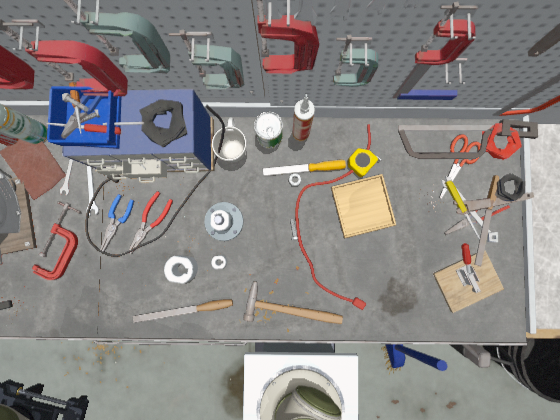

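View pics/side0.png

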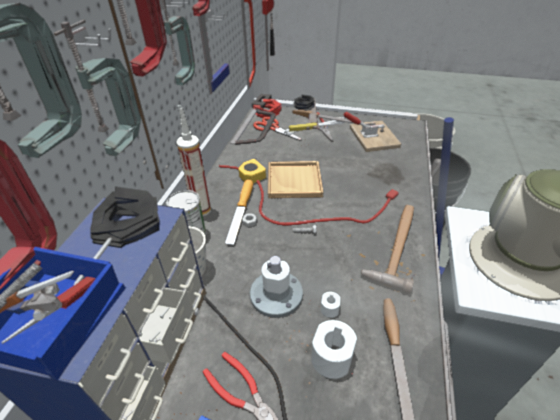

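The top view shows the stand at about (223,221) with the collar on it, the tray at (364,206), look-alike rings at (179,270) and (219,262), the nut at (295,180), and the tape at (363,161). The bolt is at (295,229). The side view shows the stand at (276,290). Next I'll enlarge the stand in both views.

```bash
python3 - <<'E'
import cv2,numpy as np
a=cv2.imread("pics/top0.png")[195:247,195:250];b=cv2.imread("pics/side0.png")[245:325,240:315]
a=cv2.resize(a,(400,378),interpolation=cv2.INTER_CUBIC);b=cv2.resize(b,(354,378),interpolation=cv2.INTER_CUBIC)
cv2.imwrite("pics/z.png",np.hstack([a,b]))
E
```

```text
(no output)
```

View pics/z.png

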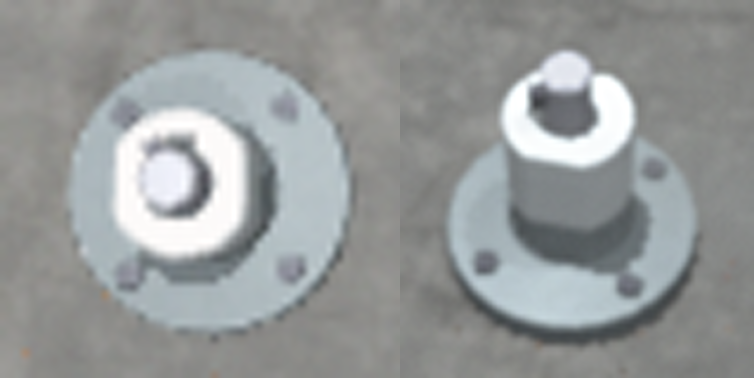

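The zoom shows the collar with its keyway pointing to image-up (roughly +x), flats facing image left and right (±y), and the arbor top inside the bore. Next I'll measure these.

```bash
cat > h.py <<'E'
from workcell import ctrl
import cv2,numpy as np
from scipy.spatial.transform import Rotation as R
def rays(n,px,z):
    c=ctrl.get_calibration(n); px=np.asarray(px,float).reshape(-1,2)
    d=np.c_[px,np.ones(len(px))]@np.linalg.inv(c["intrinsics"]).T@R.from_rotvec(c["attitude"]).as_matrix().T
    p=c["position"]; return (p+d*((z-p[2])/d[:,2])[:,None])[:,:2]
def blob(m,seed):
    cs,_=cv2.findContours(m.astype(np.uint8),cv2.RETR_EXTERNAL,cv2.CHAIN_APPROX_NONE)
    cs=[c for c in cs if cv2.contourArea(c)>20]
    return max(cs,key=lambda c:cv2.pointPolygonTest(c,seed,True))
def rect(w):
    return cv2.minAreaRect((w*1000).astype(np.float32))
def att(yaw):  # tool down, tool y along world y turned by yaw
    return (R.from_euler('z',yaw)*R.from_euler('y',np.pi)).as_rotvec()
E
python3 - <<'E'
from h import *
t=cv2.imread("pics/top0.png");s=cv2.imread("pics/side0.png")
for n,im,seed in(("top",t,(220,229)),("side",s,(272,291))):
    for th in(205,225):
        c=blob(im.min(2)>th,seed); print(n,th,cv2.boundingRect(c),rect(rays(n,c,.085)))
hsv=cv2.cvtColor(t,cv2.COLOR_BGR2HSV); 
c=blob(cv2.inRange(hsv,(8,60,80),(30,255,255)),(364,206)); print("tray",rect(rays("top",c,.012)))
hs=cv2.cvtColor(s,cv2.COLOR_BGR2HSV)
c=blob(cv2.inRange(hs,(8,60,80),(30,255,255)),(295,180)); print("tray side",rect(rays("side",c,.012)))
# flange: bluish vs bench
m=(t[...,0].astype(int)-t[...,2]>8); c=blob(m,(210,235)); print("flange",cv2.boundingRect(c),rect(rays("top",c,.012)))
q=ctrl.state()["joints"]
for y in (0,90):
  for f in (0,np.pi): print(y,f,ctrl.solve_ik([.44,.215,.1],att(np.radians(y)+f)))
for n,px in(("nut",(295,180)),("bolt",(295,229)),("tape",(363,161)),("big",(179,270)),("sm",(219,262))):print(n,rays("top",px,.02))
E
```

```text
top 205 (211, 210, 18, 20) ((520.6943969726562, 220.7598419189453), (50.53640365600586, 45.12307357788086), 1.185421347618103)
top 225 (211, 210, 17, 20) ((520.6664428710938, 222.0799560546875), (50.48419189453125, 42.46146774291992), 1.1958481073379517)
side 205 (262, 256, 27, 24) ((521.9091796875, 221.46331787109375), (52.82611846923828, 53.25804138183594), 63.99999237060547)
side 225 (262, 261, 27, 19) ((520.8729858398438, 224.4651336669922), (51.214698791503906, 44.774742126464844), 15.988614082336426)
tray ((567.9453125, -173.95184326171875), (151.35321044921875, 153.67330932617188), 14.695399284362793)
tray side ((568.25537109375, -171.7437744140625), (150.74105834960938, 170.81539916992188), 15.312602996826172)
flange (205, 202, 38, 39) ((520.244873046875, 221.28909301757812), (107.87678527832031, 104.9497299194336), 1.0401217937469482)
0 0 [ 2.12218235e-01  4.34214125e-01  1.67087528e+00 -4.44089210e-16
  1.03650325e+00 -1.35857809e+00]
0 3.141592653589793 [0.21221824 0.43421412 1.67087528 0.         1.03650325 1.78301456]
90 0 None
90 3.141592653589793 [ 2.12218235e-01  4.34214125e-01  1.67087528e+00 -4.44089210e-16
  1.03650325e+00  2.12218235e-01]
nut [[0.63798072 0.01997567]]
bolt [[0.49937672 0.01878939]]
tape [[ 0.69430478 -0.17253121]]
big [[0.38167076 0.34123336]]
sm [[0.40506206 0.23010772]]
```

```bash
python3 - <<'E'
from h import *
np.set_printoptions(precision=3,suppress=True)
A=att(np.pi+np.radians(1)); p=[.5205,.2215]
ctrl.move_to(p+[.22],A)
print(ctrl.move_straight(p+[.10],v=.12,f_stop=6))
print(ctrl.move_straight(p+[.056],v=.05,f_stop=5))
s=ctrl.state();print(s["ee_pos"],s["wrist_force"],s["clock"])
ctrl.gripper_close(20); s=ctrl.state();print(s["ee_pos"],s["wrist_force"],s["wrist_torque"],s["opening"]*.088,s["grip_force"],s["clock"])
E
```

```text
False
False
[0.521 0.222 0.056] [-0.204  0.458 -0.694] 4.1083
[0.52  0.222 0.056] [-0.277  0.706  0.402] [0.063 0.249 0.019] 0.047556675598343166 19.951006304472685 4.7917
```

```bash
python3 - <<'E'
from h import *
np.set_printoptions(precision=3,suppress=True)
ctrl.gripper_close(35)
def up(dz,f,v=.02):
    q=ctrl.state()["ee_pos"]; r=ctrl.move_straight(q+[0,0,dz],v=v,f_stop=f); s=ctrl.state()
    print(r,s["ee_pos"],s["wrist_force"],s["wrist_torque"],round(s["clock"],2)); return r
up(.005,12); up(.010,5)
E
```

```text
False [0.52  0.221 0.061] [ 0.16   0.161 -4.814] [-0.065  0.169 -0.015] 5.41
True [0.52  0.221 0.068] [-0.316 -0.252 -4.209] [-0.01   0.19  -0.002] 5.83
```

```bash
python3 - <<'E'
from h import *
np.set_printoptions(precision=2,suppress=True)
p=ctrl.state()["ee_pos"][:2]
for a in np.arange(10,92,5):
    r1=ctrl.move_straight([*p,.0665],att(np.pi+np.radians(1+a)),v=.02,f_stop=8)
    r=ctrl.move_straight([*p,.0725],v=.015,f_stop=5); s=ctrl.state()
    print(a,r1,r,s["ee_pos"],s["wrist_force"],s["wrist_torque"],round(s["clock"],2))
    if r1 or not r: break
E
```

```text
10 False True [0.52 0.22 0.07] [ 2.13  1.82 -2.99] [ 0.14 -0.11  0.05] 6.43
15 False True [0.52 0.22 0.07] [ 1.42  1.8  -2.69] [ 0.19 -0.08  0.03] 6.97
20 False True [0.52 0.22 0.07] [ 1.86  0.7  -3.22] [ 0.16 -0.16 -0.  ] 7.51
25 False False [0.52 0.22 0.07] [-0.11  3.42 -3.02] [0.47 0.15 0.05] 8.31
```

```bash
python3 - <<'E'
from h import *
np.set_printoptions(precision=4,suppress=True)
for z in (.078,.10,.15):
    p=ctrl.state()["ee_pos"]
    r=ctrl.move_straight([*p[:2],z],v=.03,f_stop=6); s=ctrl.state()
    print(r,s["ee_pos"],s["wrist_force"],s["wrist_torque"],round(s["clock"],2))
    if r: break
E
```

```text
True [0.5194 0.2218 0.0754] [ 2.6083  1.376  -1.8643] [ 0.1465 -0.3327 -0.0242] 8.52
```

```bash
python3 - <<'E'
from h import *
np.set_printoptions(precision=4,suppress=True)
p=np.array([.5197,.2215])
def show(t,r):
    s=ctrl.state(); print(t,r,s["ee_pos"],s["wrist_force"],s["wrist_torque"],round(s["clock"],2))
show("down",ctrl.move_straight([*p,.0665],v=.02,f_stop=8))
for a in (22,24,26,28,30,32,35):
    r1=ctrl.move_straight([*p,.0665],att(np.pi+np.radians(1+a)),v=.02,f_stop=8); show(a,r1)
    r=ctrl.move_straight([*p,.080],v=.02,f_stop=5); show("up",r)
    if not r: break
E
```

```text
down False [0.5193 0.2213 0.066 ] [-0.3417  0.4329 -3.8213] [-0.0448  0.1251  0.0087] 9.04
22 False [0.5195 0.2214 0.0665] [ 0.0129 -0.1016 -4.6871] [-0.0533  0.158  -0.0026] 9.29
up True [0.5189 0.2213 0.0682] [-0.6865  0.2602 -4.2372] [-0.0721  0.1871  0.0347] 9.62
24 False [0.5194 0.2214 0.0662] [ 0.5693  0.8012 -3.9858] [-0.132   0.1338  0.0083] 9.87
up True [0.5194 0.222  0.0756] [ 2.4572  1.6565 -1.6208] [ 0.1836 -0.2314  0.0213] 10.38
26 False [0.5193 0.2214 0.066 ] [ 0.1553  0.53   -3.621 ] [-0.0511  0.1131  0.0069] 10.92
up False [0.5197 0.2215 0.0801] [-0.0276 -0.2144 -3.3193] [0.0746 0.1006 0.0292] 11.74
```

The keyway comes under the pin at about 24°. I'll add a few degrees to centre it, then slide the collar off.

```bash
python3 - <<'E'
from h import *
np.set_printoptions(precision=4,suppress=True)
def show(t,r):
    s=ctrl.state(); print(t,r,s["ee_pos"],s["wrist_force"],s["wrist_torque"],round(s["clock"],2))
p=np.array([.5197,.2215])
show("rot",ctrl.move_straight([*p,.080],att(np.pi+np.radians(31)),v=.02,f_stop=4))
for z in (.09,.11,.15):
    r=ctrl.move_straight([*p,z],v=.04,f_stop=7); show(z,r)
    if r: break
E
```

```text
rot False [0.5197 0.2214 0.0799] [-0.0266 -0.3529 -3.9588] [0.0115 0.1602 0.0223] 11.99
0.09 False [0.5197 0.2215 0.0904] [-0.0361  0.6728 -3.7991] [ 0.0101  0.0901 -0.0649] 12.39
0.11 False [0.5197 0.2215 0.1101] [ 0.127   0.5021 -3.7564] [-0.0127  0.0238  0.0272] 13.04
0.15 False [0.5196 0.2215 0.1497] [-0.1316 -0.1215 -3.1995] [-0.0426  0.1332  0.0077] 14.19
```

```bash
python3 - <<'E'
from h import *
np.set_printoptions(precision=4,suppress=True)
def show(t,r):
    s=ctrl.state(); print(t,r,s["ee_pos"],s["wrist_force"],round(s["clock"],2))
ctrl.hold(.2)
ctrl.move_straight([.5197,.2215,.20],v=.1)
A=att(np.pi+np.radians(15)); p=[.568,-.173]
ctrl.move_straight(p+[.20],A,v=.15)
ctrl.move_straight(p+[.05],v=.1); show("above",0)
cv2.imwrite("pics/above.png",ctrl.read_camera("side")[110:260,200:400])
show("down",ctrl.move_straight(p+[.015],v=.015,f_stop=3))
cv2.imwrite("pics/down.png",cv2.resize(ctrl.read_camera("side")[110:260,200:400],(800,600)))
E
```

```text
above 0 [ 0.5683 -0.1731  0.0506] [-0.1535 -0.7011 -4.7099] 19.49
down True [ 0.568  -0.173   0.0221] [-0.7538  0.1983  5.8364] 21.2
```

View pics/down.png

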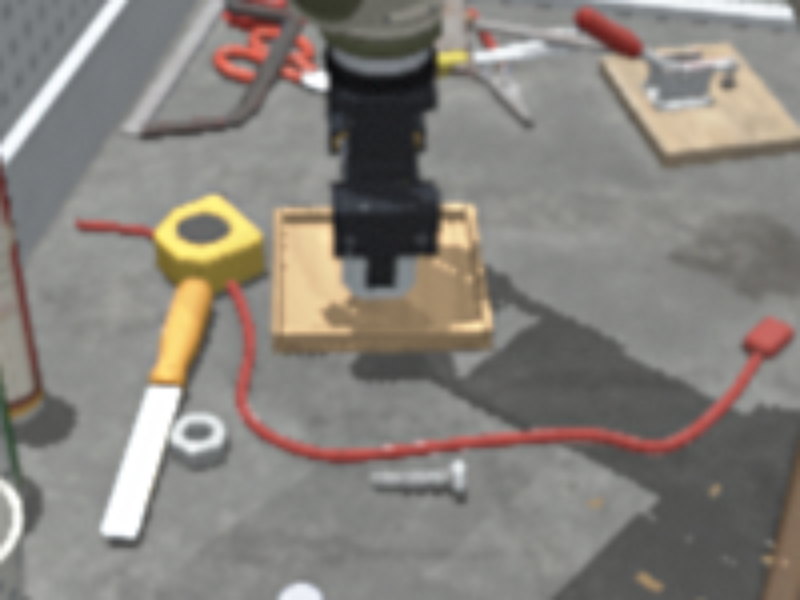

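The picture shows the collar at about (378,275) in the crop, in the middle of the tray. Contact came at the expected height (TCP z = 0.022), so I'll release and retreat.

```bash
python3 - <<'E'
from h import *
ctrl.release(); ctrl.hold(.3)
ctrl.move_straight([.568,-.173,.10],v=.08); ctrl.move_straight([.568,-.173,.25],v=.15)
ctrl.move_to([.40,0,.3],att(np.pi)); ctrl.hold(.5)
print(ctrl.state()["clock"])
cv2.imwrite("pics/end.png",cv2.resize(ctrl.read_camera("side")[110:260,200:400],(800,600)))
E
```

```text
26.05
```

View pics/end.png

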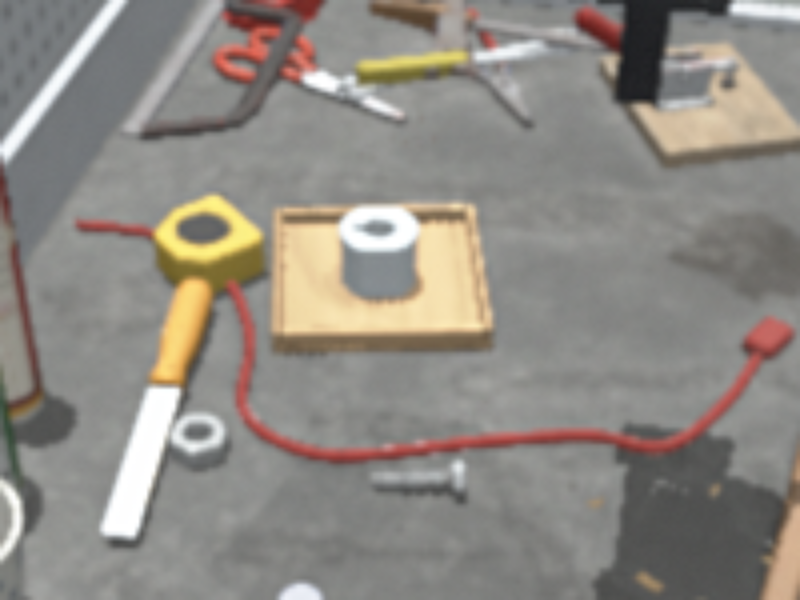

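The collar stands upright in the tray at crop pixel (378,255), and the bolt, nut and tape have not moved.

```bash
python3 -c "
from workcell import ctrl
print(ctrl.hand_in())"
```

```text
the job is handed in; nothing more can be done
None
```

The collar is off the arbor and standing upright in the middle of the tray; the bolt, nut and tape look undisturbed, and I handed the job in at about 26 s (no verdict was returned).

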